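# Gauge a lantern base ring on the stepped mandrel

### The arm

A 6-joint arm with a two-finger parallel gripper is mounted at the origin on the work surface. World frame = base frame: x ahead of the robot, y to its left, z up, the work surface at z = 0. Lengths are in m, angles in rad, forces in N, time in s.
With the tool pointing down it reaches from about 0.275 to 0.775 m from the base axis. Payload 14.6 kg.
Tool frame: the origin (TCP) lies at the very end of the fingers, on their centre line; the grasp point (between the pads) lies 19 mm behind it; z points along the fingers, y is the line along which they close (so a half turn about z gives the same grasp; the last joint's range is limited). The gripper opens to 85 mm and grips with 20 to 120 N. Pads are 22 mm wide; open, the fingers measure 114 mm over their backs; the gripper's body (76 mm by 85 mm) begins 54 mm behind the grasp point. The pads swing forward as they close: fully open they stand 13 mm farther back than shut.
Start: joints at [-1.257, 0.263, -0.048, 1.259, 0, 1.415], TCP at [0.237, -0.468, 0.231] pointing down, gripper open.
Joint ranges: [-2.65, 2.65], [-0.89, 1.7], [-1.18, 1.37], [-2.13, 2.11], [-1.35, 1.29], [-3.14, 3.14]. Speed limits (rad/s): [1.89, 1.89, 2.57, 2.79, 3.14, 3.14].

### API

Orientations are given as a rotation vector (axis times angle).
In Python, from bench import get_state, imaging, env gives the robot as it stands. The module is installed in compiled form; this text tells all that it offers.
- The arm moves only by the tool play_rows, never from a script. Its argument "plan" is a list of rows, each an object with "travel": the shift along the world's x, y, z in units of 30 mm (1.0 is 30 mm), a list of three; "turn": the turn about the world's z in rad; "gripper": the closure, from -1 (fully open) to 1 (shut). In form: [{"travel": [dx, dy, dz], "turn": turn, "gripper": gripper}, ...]. A call has 1 to 20 rows; each row shifts and turns the commanded pose from where the row before left it; what a row does not reach is not made up. A row lasts 1/10 s, in which the tool goes at most 50 mm and 8.59 degrees, less where a joint would pass 70% of its speed; a pose out of reach is approached as far as the arm can. A call is refused whole if a number of a shift passes 1 or a number of a turn 0.15, either way. A call with a gripper value outside its range is refused whole. The fingers move at their own pace and stop on an object; "newtons" is the grip in N (left out, the last holds). Time passes only in rows, so rows that do not move let the fingers close. It gives the time, the measured TCP pose, the force, the opening and the grip force at its end, in the units of the state.
- get_state(): the state, without advancing time (a new reading comes with each control period).
- imaging.read_camera(name): name is "scene" or "top" or "wrist"; returns a dict with "pixels" (480x640x3 uint8, blue, green, red), "depth" (480x640 float32, m along the optical axis (not along the pixel's ray), 0 where there is no reading), "K" (3x3 intrinsics, pixels), "rvec" (rotation vector, rad) and "tvec" (3), from world to camera coordinates, as OpenCV has them; the wrist camera has in their place "hand_eye" (4x4, takes a point from camera to tool coordinates, whose origin is the TCP and whose axes are the flange's). Camera axes: x right, y down, z forward; pixel columns grow to the right and rows downward; lengths in m; the calibration is good to about 2 mm. A picture is of the moment at which its call begins: read the wrist's pose just before it.
- env.finish_job(): hands the job in; it is judged then, once.
The state is a dict: "time_s": time; "qpos": joint angles; "joint_vel": joint speeds; "tau": joint torques, N m; "tool_pos": TCP position; "eef_rot": TCP orientation; "force": force on the tool from outside, world axes, zero at the start; "moment": the same for the moment, N m; "gripper_width": opening from 0.0 (shut) to 1.0 (fully open); "grip_force": force on a finger pad.
Only numpy, scipy, OpenCV 4.12 (cv2) and the standard library are available. Lean on these libraries where they do the work, as an engineer would, in place of code of your own. Each camera call takes 0.05 s, during which the arm holds its last target. There are 200 camera calls.

### The job

Find the size of the lantern base ring that hangs on the thin end of the stepped steel mandrel: slide it along the mandrel, easing it up over any step it can still pass, until it really stops, and press it there so that the sprung mandrel clearly gives, but never so hard that the mandrel is pushed in to its end. Then leave the ring home against its stop and slide the index on the rail beside it to the scale mark of that step (one, two or three dots). Leave the spare rings and the lanterns alone.

Things in the scene. Friction and masses are not known exactly. Their poses are not given: they have to be found in the camera images.
- gauge: Wooden board 270 x 530 x 12 mm with grey posts carrying the mandrel, two storage pegs and the index rail. Origin on the table under the mandrel's tip; x along the mandrel, thin to thick end. The pegs (38 mm thick, same height and direction as the mandrel) are 150 and 280 mm from it in +y.
- mandrel_tip (a point): Centre of the thin free end of the steel mandrel, a horizontal stepped taper 125 mm above the table; moves with it. x runs along it to the thick end, y sideways to the pegs, z up. Diameters along x: 38 mm to x = 60 mm, 45 mm from 66 to 100, 52 mm from 106 to 140, 59 mm from 146 to 176, post from 205; 6 mm long cones (30 degrees) between. Fingers 65 to 75 mm apart pass astride it.
- step1 (a point): Point on the mandrel's axis 54 mm from the tip: where a ring's centre stands (within 3 mm) when stopped at the first cone. One engraved line. A ring stops for good at the first cone whose big end is larger than its bore. At a smaller cone it must rise 3.5 mm and may bind on friction, even until the mandrel gives: a false stop. Easing it up 5 to 12 mm while pushing frees it; a true stop stays.
- step2 (a point): The same for the second cone, 94 mm from the tip; two engraved lines.
- step3 (a point): The same for the third cone, 134 mm from the tip; three engraved lines.
- mandrel (a joint): How far the mandrel is pushed in against its spring, m: 0 at rest, end of travel 0.022. It starts to give at 5 N and needs 0.7 N more per mm (8.5 N at 5 mm, 15 N at 14 mm). 5 to 17 mm is a proper press; more is too hard. It springs back to 0 when let go.
- base_p: Black plastic lantern base ring, 104 mm outside, 16 mm thick, flat faces, about 90 g. Origin at its centre, x axis = the ring's axis. The three rings are alike outside but have bores of 41.5, 48.5 and 55.5 mm (not told which). One hangs on the thin end of the mandrel, two on the pegs; which is where varies. The one to gauge has its centre within 15 mm sideways of the mandrel's axis.
- base_q: As base_p.
- base_r: As base_p.
- index (a joint): Position of the index along its rail, m: it slides parallel to the mandrel, towards the thick end as it grows, 0 level with the mandrel's tip (mandrel at rest), up to 0.19. Scale marks: one dot at 0.054, two dots at 0.094, three dots at 0.134. Friction 2 N; it stays where it is left.
- index_grip (a point): Point on the grey tab of the index, 150 mm above the table and 19 mm below its top, 118 mm from the mandrel's axis on the side away from the storage pegs. The tab is 16 mm along the rail, 12 mm across it, and free from 126 to 169 mm above the table; push it or pinch it across the rail. Axes as at mandrel_tip.
- lantern_a: Glass lantern, 92 mm across, 200 mm high, standing; origin under its centre. Bystander.
- lantern_b: As lantern_a. Bystander.
Things that resemble listed ones, but are neither listed nor needed, are in the scene too. What is shaped like the base_p but white is not meant.

How it is judged:
On the way, in this order (a step that is already met when the one before it is completed fails the run):
1. the ring on the mandrel is pressed against its true stop so that the mandrel gives by at least 3 mm (value of joint mandrel above 0.003 m and ((x of base_r in the frame of mandrel_tip between 0.048 and 0.06 m and y of base_r in the frame of mandrel_tip between -0.012 and 0.012 m and z of base_r in the frame of mandrel_tip between -0.014 and 0.008 m) or (x of base_p in the frame of mandrel_tip between 0.088 and 0.1 m and y of base_p in the frame of mandrel_tip between -0.012 and 0.012 m and z of base_p in the frame of mandrel_tip between -0.014 and 0.008 m) or (x of base_q in the frame of mandrel_tip between 0.128 and 0.14 m and y of base_q in the frame of mandrel_tip between -0.012 and 0.012 m and z of base_q in the frame of mandrel_tip between -0.014 and 0.008 m))), for 0.1 s.
2. the index is within 7 mm of the mark of that ring's step, the mandrel let go (value of joint mandrel below 0.003 m and ((x of base_r in the frame of mandrel_tip between 0.048 and 0.06 m and y of base_r in the frame of mandrel_tip between -0.012 and 0.012 m and z of base_r in the frame of mandrel_tip between -0.014 and 0.008 m and value of joint index between 0.047 and 0.061 m and linear speed of base_r below 0.02 m/s and distance of each of base_p, base_q from where it was at the start of the episode below 0.02 m) or (x of base_p in the frame of mandrel_tip between 0.088 and 0.1 m and y of base_p in the frame of mandrel_tip between -0.012 and 0.012 m and z of base_p in the frame of mandrel_tip between -0.014 and 0.008 m and value of joint index between 0.087 and 0.101 m and linear speed of base_p below 0.02 m/s and distance of each of base_r, base_q from where it was at the start of the episode below 0.02 m) or (x of base_q in the frame of mandrel_tip between 0.128 and 0.14 m and y of base_q in the frame of mandrel_tip between -0.012 and 0.012 m and z of base_q in the frame of mandrel_tip between -0.014 and 0.008 m and value of joint index between 0.127 and 0.141 m and linear speed of base_q below 0.02 m/s and distance of each of base_r, base_p from where it was at the start of the episode below 0.02 m))), for 0.2 s.
At the end, for the whole second after the job is handed in: The ring hangs on the mandrel with its centre within 6 mm of its own true stop (54, 94 or 134 mm from the tip according to its bore), the index is within 7 mm of the mark of the same step, the two spare rings have moved less than 20 mm, the mandrel has sprung back (under 3 mm) and all is at rest (all of step 2 and velocity of joint each of mandrel, index below 0.01 m/s); the robot touches nothing.
It fails at once if the mandrel is pushed in more than 21 mm, to its end (pressed too hard) (value of joint mandrel above 0.021 m).
It fails at once if a lantern is moved more than 20 mm (distance of any of lantern_a, lantern_b from where it was at the start of the episode above 0.02 m).
It also fails if it takes over 72 s, if anything falls off the work surface, if the arm or the gripper's body presses on something with over 40 N, if the wrist force passes 120 N, or if a joint passes its speed limit or range.

## Working session

There is one attempt and no reset: what is moved stays moved. The work goes in short steps, Python scripts to look and compute and a tool call to move; the robot and the scene stay as the last step left them, time stands still between calls to the robot, and variables do not carry over. Pictures are saved under pics/ and viewed, at most 10 in all, crops included, and the job is handed in when it is done.

Besides the shell and the picture viewer there is one more tool, called after "Request:" as name([rows], argument=value, ...), one row to a line, values as JSON. play_rows: Moves the arm, as the interface text tells. Its arguments: {"type":"object","properties":{"plan":{"type":"array"},"newtons":{"type":"number"}},"required":["plan"]}

```bash
mkdir -p pics
cat > h.py <<'E'
from bench import get_state, imaging, env
import numpy as np, cv2
def cam(n):
    c=imaging.read_camera(n)
    if 'rvec' in c:
        R=cv2.Rodrigues(np.array(c['rvec'],float))[0]; t=np.array(c['tvec'],float).ravel()
        c['R'],c['o']=R.T,-R.T@t
    else:
        s=S0; Rt=cv2.Rodrigues(np.array(s['eef_rot'],float))[0]; H=np.array(c['hand_eye'])
        c['R']=Rt@H[:3,:3]; c['o']=Rt@H[:3,3]+np.array(s['tool_pos'])
    v,u=np.mgrid[0:480,0:640]; K=np.array(c['K'])
    r=np.stack([(u-K[0,2])/K[0,0],(v-K[1,2])/K[1,1],np.ones_like(u,float)],-1)
    c['ray']=r@c['R'].T
    c['P']=c['o']+c['ray']*c['depth'][...,None]
    return c
def plane(c,u,v,z):
    r=c['ray'][int(v),int(u)]; return c['o']+r*(z-c['o'][2])/r[2]
S0=get_state()
E
python3 - <<'E'
from h import *
print(S0)
for n in ('top','scene'):
    c=cam(n); cv2.imwrite(f'pics/{n}0.png',c['pixels']); np.savez(n+'0.npz',P=c['P'],px=c['pixels'],d=c['depth']); print(n,c['o'])
E
```

```text
{'time_s': 0.0, 'qpos': array([-1.25727694e+00,  2.63551869e-01, -4.89272121e-02,  1.25943067e+00,
        3.85207260e-05,  1.41550380e+00]), 'joint_vel': array([-0.00208369,  0.00030272,  0.00125018,  0.00111204, -0.00011056,
       -0.00032476]), 'tau': array([-3.07615715e-03, -6.37625027e+01,  3.84565794e+01,  1.37128224e-02,
       -3.97615440e-04,  1.18398253e-05]), 'tool_pos': array([ 0.23713055, -0.46808196,  0.23081368]), 'eef_rot': array([-3.05459537e+00, -7.29424201e-01,  7.78751839e-05]), 'force': array([-0.30548169, -0.49115628,  0.59944154]), 'moment': array([-0.00091265, -0.00213698,  0.04305073]), 'grip_force': 0.0, 'gripper_width': 1.0001782393411456}
top [ 0.42403377 -0.03013928  1.25225715]
scene [ 1.21742708 -0.40335233  0.88067972]
```

View pics/top0.png

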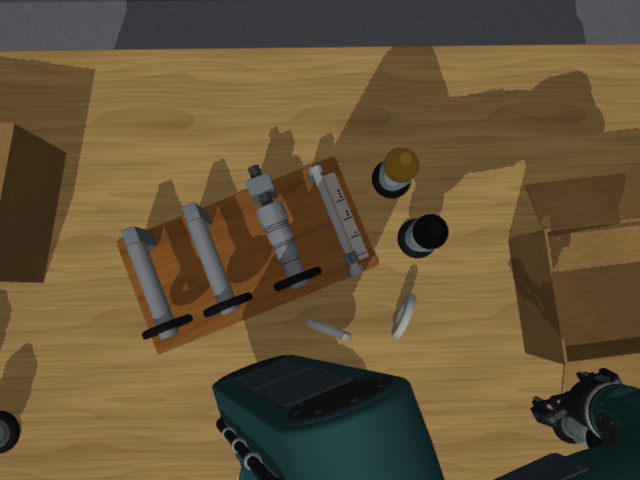

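View pics/scene0.png

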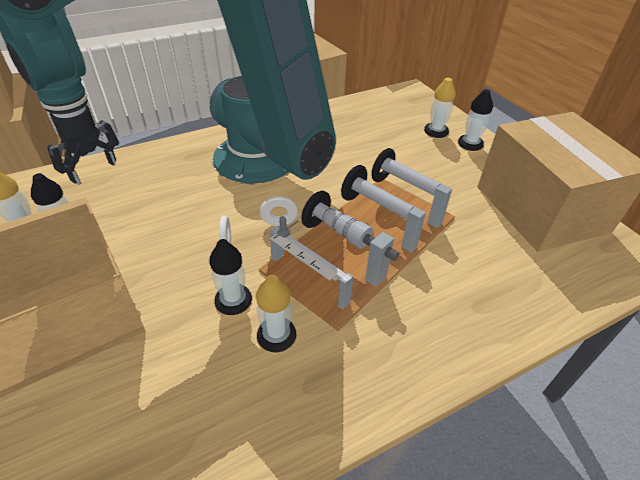

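The top view shows the gauge with the mandrel from about (300,283) to (262,185). A black ring sits at its tip at (298,279), with spares at (228,304) and (167,327). The index is near (354,268) at the low end of the rail. I'll measure these next.

Run:
```python
from h import *
d=np.load('top0.npz'); P,px=d['P'],d['px'].astype(int); d2=np.load('scene0.npz')
def grab(u0,u1,v0,v1): return P[v0:v1,u0:u1].reshape(-1,3),px[v0:v1,u0:u1].reshape(-1,3)
def axis(q,name):
    c=q.mean(0); w=np.linalg.svd((q-c)[:,:2],full_matrices=0)[2][0]; w=w*np.sign(w[0]); print(name,len(q),c.round(4),'yaw',np.arctan2(w[1],w[0]).round(4), 'zmax',np.percentile(q[:,2],98).round(4)); return c,w
for n,b in dict(mand=(250,310,196,292),peg1=(188,235,222,300),peg2=(128,172,245,330)).items():
    q,c=grab(*b); m=(q[:,2]>.13)&(q[:,2]<.162)&(c.min(1)>75); axis(q[m],n)
for n,b in dict(ring=(265,330,260,300),r1=(200,256,288,320),r2=(138,196,310,345)).items():
    q,c=grab(*b); m=(q[:,2]>.1)&(q[:,2]<.19)&(c.max(1)<50); q=q[m]; axis(q,n)
    t=q[q[:,2]>np.percentile(q[:,2],80)]; print('  top',t.mean(0).round(4),t.max(0).round(4),t.min(0).round(4))
q,c=grab(335,375,245,285); m=(q[:,2]>.15)&(q[:,2]<.18); print('index',m.sum(),q[m].mean(0).round(4),np.percentile(q[m],[5,95],axis=0).round(4))
q,c=grab(300,375,160,285); m=(q[:,2]>.1)&(q[:,2]<.13); axis(q[m],'rail')
# scene ring
P2,p2=d2['P'],d2['px'].astype(int)
m=(p2.max(2)<50)&(P2[...,2]>.06)&(P2[...,2]<.2); m[:, :295]=0; m[:,410:]=0; m[:160]=0; m[235:]=0
n,l,s,_=cv2.connectedComponentsWithStats(m.astype('uint8'))
for i in range(1,n):
    if s[i,4]>60:
        q=P2[l==i]; print('sc',s[i],q.mean(0).round(4),np.percentile(q,[1,99],axis=0).round(4).tolist())
```

```text
mand 1083 [0.545  0.0427 0.1472] yaw 0.3519 zmax 0.156
peg1 1171 [0.49   0.1795 0.1412] yaw 0.3667 zmax 0.1471
peg2 1152 [0.4464 0.3009 0.1414] yaw 0.3653 zmax 0.147
ring 425 [0.4463 0.0006 0.1596] yaw -1.2127 zmax 0.1735
  top [4.455e-01 4.000e-04 1.717e-01] [0.4556 0.0204 0.1757] [ 0.4348 -0.019   0.1696]
r1 418 [0.3985 0.1371 0.1634] yaw -1.2114 zmax 0.1769
  top [0.3965 0.1409 0.175 ] [0.4099 0.1599 0.1797] [0.3875 0.1232 0.1732]
r2 423 [0.3584 0.2564 0.1556] yaw -1.2105 zmax 0.1699
  top [0.3545 0.2646 0.1679] [0.3663 0.2826 0.1724] [0.3454 0.2424 0.1659]
index 52 [ 0.4856 -0.1094  0.1675] [[ 0.4791 -0.115   0.1585]
 [ 0.493  -0.1041  0.1709]]
rail 2241 [ 0.569  -0.0891  0.1164] yaw 0.3394 zmax 0.1266
sc [301 160  27  15 267] [0.2854 0.0723 0.1282] [[0.2657, 0.03, 0.0971], [0.2991, 0.1269, 0.1587]]
sc [372 160  17  22 215] [0.373  0.2384 0.1131] [[0.3508, 0.2175, 0.0764], [0.3821, 0.2813, 0.1525]]
sc [341 165  26  35 443] [0.4103 0.1291 0.1392] [[0.3912, 0.0953, 0.0829], [0.4235, 0.183, 0.175]]
sc [302 191  29  37 525] [ 0.4589 -0.0108  0.1356] [[0.4397, -0.0463, 0.0781], [0.4727, 0.0416, 0.1706]]
```

Request:
play_rows([
  {"travel":[0,0,1],"turn":0,"gripper":-1},
  {"travel":[0,0.2,1],"turn":0.09,"gripper":-1},
  {"travel":[0.43,0.98,0],"turn":0.09,"gripper":-1},
  {"travel":[0.43,0.98,0],"turn":0.09,"gripper":-1},
  {"travel":[0.43,0.98,0],"turn":0.09,"gripper":-1},
  {"travel":[0.43,0.98,0],"turn":0.09,"gripper":-1},
  {"travel":[0.43,0.98,0],"turn":0.09,"gripper":-1},
  {"travel":[0.43,0.98,0],"turn":0.09,"gripper":-1},
  {"travel":[0.43,0.98,0],"turn":0.09,"gripper":-1},
  {"travel":[0.43,0.98,0],"turn":0.09,"gripper":-1},
  {"travel":[0.43,0.98,0],"turn":0.09,"gripper":-1},
  {"travel":[0.43,0.98,0],"turn":0.09,"gripper":-1},
  {"travel":[0.43,0.98,0],"turn":0.09,"gripper":-1},
  {"travel":[0.43,0.98,0],"turn":0.09,"gripper":-1},
  {"travel":[0.43,0.98,0],"turn":0.09,"gripper":-1},
  {"travel":[0.43,0.98,0],"turn":0.09,"gripper":-1},
  {"travel":[0.43,0.8,0],"turn":0.09,"gripper":-1},
  {"travel":[0.3,0.5,0],"turn":0.02,"gripper":-1},
  {"travel":[0,0,0],"turn":0,"gripper":-1},
])

```text
time_s: 2.0
tool_pos: [0.4402, -0.0103, 0.2909]
eef_rot: [-1.786, -2.583, 0.0]
force: [0.1, 0.6, 0.5]
gripper_width: 1.003
grip_force: 0.0
```

```bash
cat > look.py <<'E'
from h import *
import sys
s=S0; R=cv2.Rodrigues(s['eef_rot'])[0]; print(s['time_s'],s['tool_pos'].round(4),'yaw',np.arctan2(R[1,1],R[0,1]).round(4),s['force'].round(2),s['qpos'].round(2),s['gripper_width'],s['grip_force'])
c=cam('wrist'); cv2.imwrite(f'pics/{sys.argv[1]}.png',c['pixels']); np.savez(sys.argv[1]+'.npz',P=c['P'],px=c['pixels'],ray=c['ray'],o=c['o'])
E
python3 look.py w1
```

```text
2.0 [ 0.4402 -0.0103  0.2909] yaw 0.3608 [0.1  0.57 0.47] [-0.21  0.1  -0.09  1.38  0.    1.  ] 1.0029964334160286 0.0
```

View pics/w1.png

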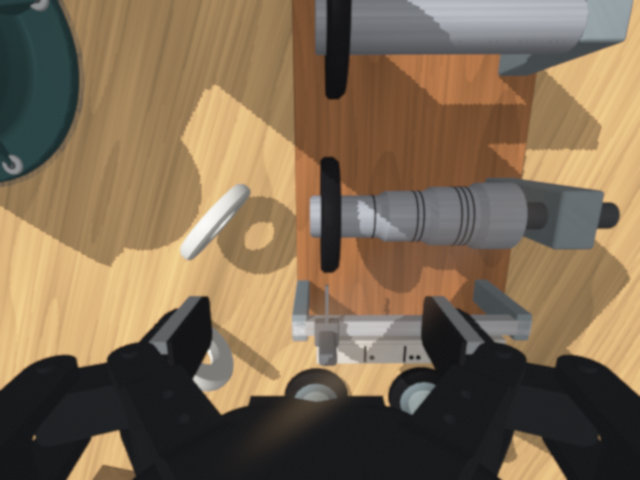

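The wrist view shows the mandrel horizontal: tip at (311,216), ring at columns 320–341 and rows 157–272, and the index tab near (327,340). I'll get coordinates in a frame with yaw 0.358.

Run:
```python
from h import *
d=np.load('w1.npz'); P,px=d['P'],d['px'].astype(int); ray,o=d['ray'],d['o']
B=P[190:245,310:530]; m=(B[...,2]>.135)&(B[...,2]<.165)&(px[190:245,310:530].min(-1)>60); q=B[m]
c=q.mean(0); w=np.linalg.svd((q-c)[:,:2],full_matrices=0)[2][0]; w*=np.sign(w[0]); print('mand',c.round(4),np.arctan2(w[1],w[0]).round(4))
# silhouette edges intersected with z=.125: mid rows per column
lab=P[...,2]>.1
mids=[]
for u in list(range(352,376,4))+list(range(390,412,4))+list(range(430,450,4))+list(range(485,515,4)):
    r=np.where((P[180:260,u,2]>.105)&(px[180:260,u].min(-1)>50))[0]+180
    a,b=r.min(),r.max()
    f=lambda v:o+ray[v,u]*(.125-o[2])/ray[v,u,2]
    mids.append((f(a)+f(b))/2)
mids=np.array(mids); cc=mids.mean(0); w=np.linalg.svd((mids-cc)[:,:2],full_matrices=0)[2][0]; w*=np.sign(w[0]); print('sil',cc.round(4),np.arctan2(w[1],w[0]).round(4),((mids-cc)@[-w[1],w[0],0]).round(4))
f=lambda u,v,z:o+ray[v,u]*(z-o[2])/ray[v,u,2]
tip=f(311,216,.125);  print('tip',tip.round(4))
t=.358; A=np.array([[np.cos(t),np.sin(t),0],[-np.sin(t),np.cos(t),0],[0,0,1]])
T=tip.copy();T[2]=0
for n,b in dict(ring=(315,345,150,280),index=(318,336,310,365)).items():
    Q=P[b[2]:b[3],b[0]:b[1]].reshape(-1,3); C=px[b[2]:b[3],b[0]:b[1]].reshape(-1,3)
    m=(Q[:,2]>(.13))&(Q[:,2]<.185)&((C.max(1)<60) if n=='ring' else True); l=(Q[m]-T)@A.T; print(n,m.sum(),np.percentile(l,[2,50,98],axis=0).round(4)); 
    tt=l[l[:,2]>l[:,2].max()-.008]; print(' top',tt.mean(0).round(4))
l=(mids-T)@A.T; print('mand y in local',l[:,1].round(4))
```

```text
mand [0.5293 0.034  0.1463] 0.3805
sil [0.5335 0.0322 0.125 ] 0.362 [ 0.      0.      0.      0.      0.      0.     -0.0001 -0.0001 -0.0001
 -0.0001 -0.0001 -0.0001  0.0002  0.0002  0.0002  0.0002  0.0002  0.0001
  0.0001  0.0001 -0.0014  0.0001  0.0001  0.0001  0.0005]
tip [ 0.4337 -0.0053  0.125 ]
ring 2061 [[ 0.0085 -0.0387  0.1369]
 [ 0.0155  0.0104  0.1665]
 [ 0.0228  0.0484  0.1726]]
 top [0.0157 0.0011 0.1698]
index 545 [[ 0.0076 -0.1209  0.132 ]
 [ 0.0147 -0.1125  0.1588]
 [ 0.0221 -0.1114  0.1701]]
 top [ 0.0145 -0.1157  0.1679]
mand y in local [-0.0001 -0.0001 -0.0001 -0.0001 -0.0001 -0.0001 -0.0001 -0.0001 -0.0001
 -0.0001 -0.0001 -0.0001  0.0003  0.0004  0.0004  0.0004  0.0004  0.0004
  0.0004  0.0004 -0.001   0.0004  0.0005  0.0005  0.001 ]
```

Request:
play_rows([
  {"travel":[0.27,0.35,0],"turn":0,"gripper":-1},
  {"travel":[0,0,-1],"turn":0,"gripper":-1},
  {"travel":[0,0,-1],"turn":0,"gripper":-1},
  {"travel":[0,0,-1],"turn":0,"gripper":-1},
  {"travel":[0,0,-0.8],"turn":0,"gripper":-1},
  {"travel":[0,0,-0.5],"turn":0,"gripper":-1},
  {"travel":[0,0,-0.25],"turn":0,"gripper":-1},
  {"travel":[0,0,0],"turn":0,"gripper":0},
  {"travel":[0,0,0],"turn":0,"gripper":0.3},
  {"travel":[0,0,0],"turn":0,"gripper":0.5},
  {"travel":[0,0,0],"turn":0,"gripper":0.6},
  {"travel":[0,0,0],"turn":0,"gripper":1},
  {"travel":[0,0,0],"turn":0,"gripper":1},
  {"travel":[0,0,0],"turn":0,"gripper":1},
  {"travel":[0,0,0],"turn":0,"gripper":1},
], newtons=40)

```text
time_s: 3.55
tool_pos: [0.4481, -0.0013, 0.1552]
eef_rot: [1.79, 2.581, 0.001]
force: [-0.4, -0.2, 5.9]
gripper_width: 0.175
grip_force: 42.2
```

```bash
python3 look.py w2
```

```text
3.55 [ 0.4481 -0.0013  0.1552] yaw 0.358 [-0.41 -0.25  5.91] [-0.19  0.17 -0.38  1.01  0.    1.03] 0.17454337917836493 42.18374306336045
```

View pics/w2.png

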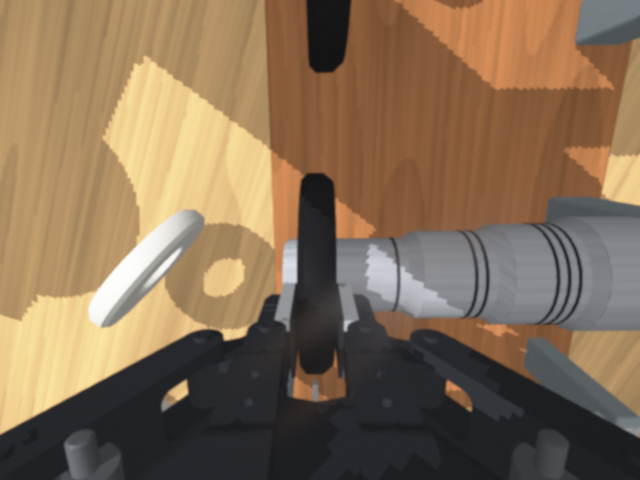

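Request:
play_rows([
  {"travel":[0,0,0.1],"turn":0,"gripper":1},
  {"travel":[0,0,0.07],"turn":0,"gripper":1},
  {"travel":[0,0,0],"turn":0,"gripper":1},
  {"travel":[0.25,0.094,0],"turn":0,"gripper":1},
  {"travel":[0.25,0.094,0],"turn":0,"gripper":1},
  {"travel":[0.25,0.094,0],"turn":0,"gripper":1},
  {"travel":[0,0,0],"turn":0,"gripper":1},
])

```text
time_s: 4.3
tool_pos: [0.4714, 0.0076, 0.1597]
eef_rot: [1.79, 2.582, 0.0]
force: [-1.2, -0.7, -2.0]
gripper_width: 0.173
grip_force: 41.3
```

Request:
play_rows([
  {"travel":[0.15,0.056,0],"turn":0,"gripper":1},
  {"travel":[0.15,0.056,0],"turn":0,"gripper":1},
  {"travel":[0.1,0.038,0],"turn":0,"gripper":1},
  {"travel":[0.1,0.038,0],"turn":0,"gripper":1},
  {"travel":[0,0,0],"turn":0,"gripper":1},
])

```text
time_s: 4.8
tool_pos: [0.4856, 0.0129, 0.1599]
eef_rot: [1.79, 2.581, 0.0]
force: [0.3, 0.2, -1.0]
gripper_width: 0.174
grip_force: 41.3
```

Request:
play_rows([
  {"travel":[0.1,0.038,0],"turn":0,"gripper":1},
  {"travel":[0.1,0.038,0],"turn":0,"gripper":1},
  {"travel":[0.1,0.038,0],"turn":0,"gripper":1},
  {"travel":[0,0,0],"turn":0,"gripper":1},
])

```text
time_s: 5.2
tool_pos: [0.4947, 0.0163, 0.1598]
eef_rot: [1.79, 2.581, 0.0]
force: [-0.6, 1.4, -0.4]
gripper_width: 0.17
grip_force: 41.3
```

Request:
play_rows([
  {"travel":[0.15,0.056,0],"turn":0,"gripper":1},
  {"travel":[0.15,0.056,0],"turn":0,"gripper":1},
  {"travel":[0.15,0.056,0],"turn":0,"gripper":1},
  {"travel":[0.1,0.038,0],"turn":0,"gripper":1},
  {"travel":[0.05,0.019,0],"turn":0,"gripper":1},
  {"travel":[0,0,0],"turn":0,"gripper":1},
])

```text
time_s: 5.8
tool_pos: [0.5124, 0.0231, 0.1598]
eef_rot: [-1.79, -2.581, 0.0]
force: [-0.5, -1.0, -1.2]
gripper_width: 0.178
grip_force: 41.3
```

Now at ~0.0845 and free. I'll continue gently to the second cone.

Request:
play_rows([
  {"travel":[0.1,0.038,0],"turn":0,"gripper":1},
  {"travel":[0.1,0.038,0],"turn":0,"gripper":1},
  {"travel":[0.1,0.038,0],"turn":0,"gripper":1},
  {"travel":[0.1,0.038,0],"turn":0,"gripper":1},
  {"travel":[0,0,0],"turn":0,"gripper":1},
])

```text
time_s: 6.3
tool_pos: [0.5239, 0.0275, 0.1598]
eef_rot: [-1.79, -2.581, 0.002]
force: [-6.8, -2.8, 5.2]
gripper_width: 0.173
grip_force: 41.9
```

Request:
play_rows([
  {"travel":[0.05,0.019,0.05],"turn":0,"gripper":1},
  {"travel":[0.05,0.019,0.05],"turn":0,"gripper":1},
  {"travel":[0,0,0],"turn":0,"gripper":1},
])

```text
time_s: 6.6
tool_pos: [0.5254, 0.0285, 0.1613]
eef_rot: [-1.788, -2.578, 0.006]
force: [-6.1, -3.3, -11.9]
gripper_width: 0.175
grip_force: 40.9
```

```bash
python3 look.py w3
```

```text
6.6 [0.5254 0.0285 0.1613] yaw 0.3578 [ -6.08  -3.31 -11.89] [-0.1   0.3  -0.19  1.09 -0.    1.11] 0.17477709957815438 40.94490000978112
```

View pics/w3.png

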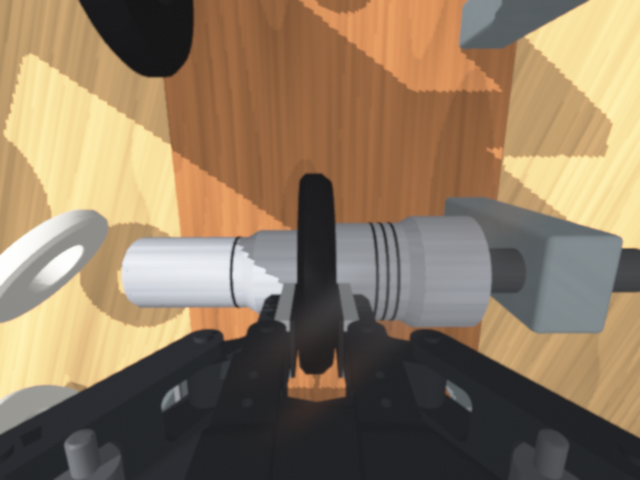

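The ring is at the second cone, hiding the two-line mark. A 1.5 mm lift is blocked at -12 N, so the bore is snug there and this is the true stop. I'll lower slightly and press.

Request:
play_rows([
  {"travel":[0,0,-0.1],"turn":0,"gripper":1},
  {"travel":[0.08,0.03,0],"turn":0,"gripper":1},
  {"travel":[0.08,0.03,0],"turn":0,"gripper":1},
  {"travel":[0,0,0],"turn":0,"gripper":1},
  {"travel":[0,0,0],"turn":0,"gripper":1},
])

```text
time_s: 7.15
tool_pos: [0.5311, 0.0303, 0.1604]
eef_rot: [-1.79, -2.581, 0.002]
force: [-11.2, -3.3, 14.5]
gripper_width: 0.176
grip_force: 44.0
```

Request:
play_rows([
  {"travel":[0,0,0],"turn":0,"gripper":1},
  {"travel":[-0.1,-0.038,0],"turn":0,"gripper":1},
  {"travel":[-0.1,-0.038,-0.02],"turn":0,"gripper":1},
  {"travel":[-0.08,-0.03,-0.02],"turn":0,"gripper":1},
  {"travel":[0,0,0],"turn":0,"gripper":1},
])

```text
time_s: 7.65
tool_pos: [0.5239, 0.0275, 0.1602]
eef_rot: [1.789, 2.58, 0.002]
force: [-6.6, 1.8, 21.4]
gripper_width: 0.174
grip_force: 44.7
```

Request:
play_rows([
  {"travel":[-0.05,-0.019,0.02],"turn":0,"gripper":1},
  {"travel":[-0.03,-0.011,0.0],"turn":0,"gripper":1},
  {"travel":[0,0,0],"turn":0,"gripper":1},
])

```text
time_s: 7.95
tool_pos: [0.5216, 0.0266, 0.1599]
eef_rot: [1.79, 2.581, 0.001]
force: [-2.5, 0.2, 6.6]
gripper_width: 0.176
grip_force: 43.0
```

Pressing force is gone and the ring is at about 94 mm. Releasing and rising.

Request:
play_rows([
  {"travel":[0,0,0],"turn":0,"gripper":0.65},
  {"travel":[0,0,0],"turn":0,"gripper":0.5},
  {"travel":[0,0,0],"turn":0,"gripper":0.4},
  {"travel":[0,0,0.3],"turn":0,"gripper":0.2},
  {"travel":[0,0,0.6],"turn":0,"gripper":0},
  {"travel":[0,0,1],"turn":0,"gripper":0},
  {"travel":[0,0,1],"turn":0,"gripper":0},
  {"travel":[0,0,1],"turn":0,"gripper":0},
  {"travel":[-1,-0.3,0],"turn":0,"gripper":0},
  {"travel":[-0.8,-0.3,0],"turn":0,"gripper":0},
  {"travel":[0,0,0],"turn":0,"gripper":0},
])

```text
time_s: 9.05
tool_pos: [0.4653, 0.008, 0.2775]
eef_rot: [1.791, 2.58, 0.0]
force: [1.0, 0.9, 0.3]
gripper_width: 0.506
grip_force: 0.0
```

```bash
python3 look.py w4
python3 - <<'E'
from h import *
d=np.load('w4.npz'); P,px=d['P'],d['px'].astype(int)
t=.36; A=np.array([[np.cos(t),np.sin(t),0],[-np.sin(t),np.cos(t),0],[0,0,1]])
L=(P-[.4337,-.0053,0])@A.T
m=(px.max(-1)<60)&(L[...,2]>.135)&(L[...,2]<.185)&(abs(L[...,1])<.06)&(L[...,0]>0)&(L[...,0]<.2)
print('ring',m.sum(),np.percentile(L[m],[2,50,98],axis=0).round(4))
m=(px.min(-1)>60)&(L[...,2]>.125)&(L[...,2]<.16)&(abs(L[...,1])<.01)&(L[...,0]<.05)
print('tip',m.sum(),L[m][:,0].min() if m.any() else None)
m=(L[...,2]>.14)&(L[...,2]<.18)&(L[...,1]<-.1)&(L[...,1]>-.135)&(abs(L[...,0]-.0148)<.03)
print('idx',m.sum(),np.percentile(L[m],[2,50,98],axis=0).round(4) if m.any() else None)
E
```

```text
9.05 [0.4653 0.008  0.2775] yaw 0.3573 [1.01 0.93 0.29] [-0.16  0.15 -0.07  1.35 -0.    1.06] 0.5058747972595591 0.0
ring 2054 [[ 0.0837 -0.0109  0.1387]
 [ 0.0891  0.0207  0.1681]
 [ 0.0985  0.0487  0.1763]]
tip 1467 -0.0006407266001324668
idx 560 [[ 0.0078 -0.1221  0.1413]
 [ 0.0154 -0.1128  0.1632]
 [ 0.0229 -0.1115  0.1703]]
```

View pics/w4.png

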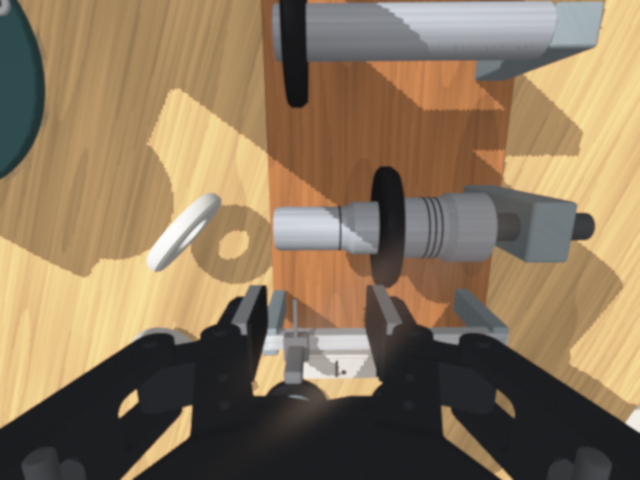

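The ring hangs at about 91 mm, just before the three-line mark, and the tip is back at 0, so the mandrel is released. The index tab is at (295,355), x≈15 mm. Before moving I'll check lantern clearance along the rail.

Run:
```python
from h import *
t=.36; A=np.array([[np.cos(t),np.sin(t),0],[-np.sin(t),np.cos(t),0],[0,0,1]])
for n in ('top0','scene0'):
    P=np.load(n+'.npz')['P']; L=(P-[.4337,-.0053,0])@A.T
    m=(L[...,2]>.13)&(L[...,2]<.23)&(L[...,1]<-.13)&(L[...,1]>-.33)&(L[...,0]>-.15)&(L[...,0]<.3)
    k,l,s,_=cv2.connectedComponentsWithStats(m.astype('uint8'))
    for i in range(1,k):
        if s[i,4]>40: q=L[l==i]; print(n,s[i,4],np.percentile(q,[1,50,99],axis=0).round(3).tolist())
    m=(L[...,2]>.005)&(L[...,2]<.03)&(L[...,1]<-.16)&(L[...,1]>-.33)&(L[...,0]>-.15)&(L[...,0]<.3); q=L[m]; print(' base ymax by x',[(x,q[abs(q[:,0]-x)<.01][:,1].max().round(3)) for x in np.arange(-.1,.3,.02) if (abs(q[:,0]-x)<.01).any()])
```

```text
top0 979 [[0.116, -0.312, 0.14], [0.144, -0.272, 0.172], [0.181, -0.246, 0.202]]
top0 1006 [[-0.032, -0.314, 0.139], [0.001, -0.275, 0.173], [0.035, -0.248, 0.203]]
 base ymax by x [(np.float64(-0.1), np.float64(-0.167)), (np.float64(-0.08), np.float64(-0.2)), (np.float64(-0.06), np.float64(-0.189)), (np.float64(-0.039999999999999994), np.float64(-0.17)), (np.float64(-0.01999999999999999), np.float64(-0.16)), (np.float64(1.3877787807814457e-17), np.float64(-0.16)), (np.float64(0.020000000000000018), np.float64(-0.164)), (np.float64(0.04000000000000001), np.float64(-0.164)), (np.float64(0.060000000000000026), np.float64(-0.164)), (np.float64(0.08000000000000004), np.float64(-0.164)), (np.float64(0.10000000000000003), np.float64(-0.164)), (np.float64(0.12000000000000002), np.float64(-0.164)), (np.float64(0.14000000000000004), np.float64(-0.163)), (np.float64(0.16000000000000006), np.float64(-0.163)), (np.float64(0.18000000000000002), np.float64(-0.163)), (np.float64(0.20000000000000004), np.float64(-0.163)), (np.float64(0.22000000000000006), np.float64(-0.16)), (np.float64(0.2400000000
[... 519 characters left out ...]
4(-0.16)), (np.float64(0.04000000000000001), np.float64(-0.16)), (np.float64(0.060000000000000026), np.float64(-0.16)), (np.float64(0.08000000000000004), np.float64(-0.161)), (np.float64(0.10000000000000003), np.float64(-0.16)), (np.float64(0.12000000000000002), np.float64(-0.16)), (np.float64(0.14000000000000004), np.float64(-0.161)), (np.float64(0.16000000000000006), np.float64(-0.16)), (np.float64(0.18000000000000002), np.float64(-0.16)), (np.float64(0.20000000000000004), np.float64(-0.16)), (np.float64(0.22000000000000006), np.float64(-0.16)), (np.float64(0.24000000000000007), np.float64(-0.16)), (np.float64(0.2600000000000001), np.float64(-0.161)), (np.float64(0.28), np.float64(-0.33))]
```

```bash
python3 -c "
from h import *
print(np.array(imaging.read_camera('wrist')['hand_eye']).round(3))"
```

```text
[[ 0.001 -0.965 -0.26   0.065]
 [ 1.     0.001  0.001  0.   ]
 [-0.001 -0.26   0.966 -0.143]
 [ 0.     0.     0.     1.   ]]
```

Request:
play_rows([
  {"travel":[0.2,-0.95,0],"turn":0,"gripper":0},
  {"travel":[0.2,-1,0],"turn":0,"gripper":0},
  {"travel":[0.2,-1,0],"turn":0,"gripper":0},
  {"travel":[0.2,-1,0],"turn":0,"gripper":0},
  {"travel":[0,0,0],"turn":0,"gripper":0},
])

```text
time_s: 9.65
tool_pos: [0.4927, -0.1128, 0.2757]
eef_rot: [-1.793, -2.579, 0.001]
force: [-0.7, -0.5, -0.2]
gripper_width: 0.501
grip_force: 0.0
```

Request:
play_rows([
  {"travel":[-0.11,0.08,-1],"turn":0,"gripper":0},
  {"travel":[0,0,-1],"turn":0,"gripper":0},
  {"travel":[0,0,-1],"turn":0,"gripper":0},
  {"travel":[0,0,-0.8],"turn":0,"gripper":0},
  {"travel":[0,0,-0.5],"turn":0,"gripper":0},
  {"travel":[0,0,-0.2],"turn":0,"gripper":0},
  {"travel":[0,0,0],"turn":0,"gripper":0.3},
  {"travel":[0,0,0],"turn":0,"gripper":0.6},
  {"travel":[0,0,0],"turn":0,"gripper":1},
  {"travel":[0,0,0],"turn":0,"gripper":1},
  {"travel":[0,0,0],"turn":0,"gripper":1},
], newtons=20)

```text
time_s: 10.75
tool_pos: [0.4885, -0.1077, 0.142]
eef_rot: [1.79, 2.58, 0.001]
force: [-0.0, 2.9, 6.7]
gripper_width: 0.18
grip_force: 24.9
```

Request:
play_rows([
  {"travel":[0.25,0.094,0],"turn":0,"gripper":1},
  {"travel":[0.37,0.139,0],"turn":0,"gripper":1},
  {"travel":[0.37,0.139,0],"turn":0,"gripper":1},
  {"travel":[0.37,0.139,0],"turn":0,"gripper":1},
  {"travel":[0.37,0.139,0],"turn":0,"gripper":1},
  {"travel":[0.37,0.139,0],"turn":0,"gripper":1},
  {"travel":[0.25,0.094,0],"turn":0,"gripper":1},
  {"travel":[0.11,0.044,0],"turn":0,"gripper":1},
  {"travel":[0,0,0],"turn":0,"gripper":1},
  {"travel":[0,0,0],"turn":0,"gripper":1},
])

```text
time_s: 11.75
tool_pos: [0.5624, -0.0795, 0.142]
eef_rot: [1.789, 2.581, 0.002]
force: [-0.3, 3.7, 7.3]
gripper_width: 0.182
grip_force: 24.8
```

Request:
play_rows([
  {"travel":[0,0,0],"turn":0,"gripper":0.5},
  {"travel":[0,0,0],"turn":0,"gripper":0.3},
  {"travel":[0,0,0],"turn":0,"gripper":0.1},
  {"travel":[0,0,0.3],"turn":0,"gripper":0.1},
  {"travel":[0,0,0.8],"turn":0,"gripper":0.1},
  {"travel":[0,0,1],"turn":0,"gripper":0.1},
  {"travel":[0,0,1],"turn":0,"gripper":0},
  {"travel":[0,0,1],"turn":0,"gripper":0},
  {"travel":[-0.8,-0.25,0.5],"turn":0,"gripper":0},
  {"travel":[-0.8,-0.25,0],"turn":0,"gripper":0},
  {"travel":[-0.5,0,0],"turn":0,"gripper":0},
  {"travel":[0,0,0],"turn":0,"gripper":0},
])

```text
time_s: 12.95
tool_pos: [0.4975, -0.0949, 0.2805]
eef_rot: [1.791, 2.58, 0.0]
force: [1.1, 1.2, 0.7]
gripper_width: 0.499
grip_force: 0.0
```

```bash
python3 look.py w5
python3 - <<'E'
from h import *
t=.36; A=np.array([[np.cos(t),np.sin(t),0],[-np.sin(t),np.cos(t),0],[0,0,1]])
d=np.load('w5.npz')
T=cam('top'); S=cam('scene'); cv2.imwrite('pics/both.png',np.hstack([d['px'][150:400],T['pixels'][100:350]])[:, :]if 0 else T['pixels'])
for n,P,px in (('w5',d['P'],d['px'].astype(int)),('top',T['P'],T['pixels'].astype(int))):
    L=(P-[.4337,-.0053,0])@A.T
    m=(px.max(-1)<60)&(L[...,2]>.135)&(L[...,2]<.185)&(abs(L[...,1])<.06)&(L[...,0]>0)&(L[...,0]<.2)
    if m.any(): print(n,'ring',m.sum(),np.percentile(L[m],[2,50,98],axis=0).round(4).tolist())
    m=(px.min(-1)>60)&(L[...,2]>.125)&(L[...,2]<.16)&(abs(L[...,1])<.01)&(L[...,0]<.05)
    if m.any(): print('tip',L[m][:,0].min())
    m=(L[...,2]>.14)&(L[...,2]<.18)&(L[...,1]<-.1)&(L[...,1]>-.135)&(L[...,0]>0)&(L[...,0]<.19)
    if m.any(): print('idx',m.sum(),np.percentile(L[m],[2,50,98],axis=0).round(4).tolist())
E
```

```text
12.95 [ 0.4975 -0.0949  0.2805] yaw 0.3572 [1.14 1.2  0.68] [-0.35  0.22  0.03  1.38 -0.    0.86] 0.49933802248585846 0.0
w5 ring 4247 [[0.0836, -0.0455, 0.1358], [0.0895, -0.0006, 0.1666], [0.1969, 0.0429, 0.1762]]
tip -0.0007883437653808774
idx 540 [[0.0869, -0.1229, 0.1409], [0.0929, -0.1145, 0.1674], [0.1015, -0.1113, 0.1705]]
top ring 546 [[0.0813, -0.0427, 0.1357], [0.0909, 0.0016, 0.162], [0.1953, 0.048, 0.1766]]
tip 0.017524180108082394
```

View pics/w5.png

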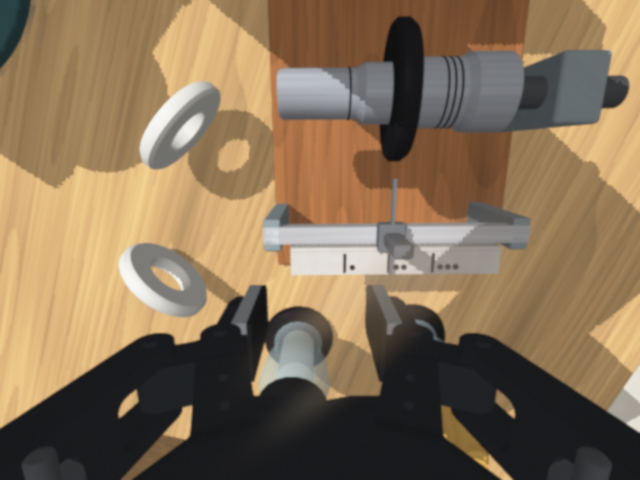

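The picture shows the index at the two-dot mark (397,245), the ring home at the second cone (402,90), and the gripper clear of everything. I'll hand it in.

```bash
python3 -c "
from bench import env
print(env.finish_job())"
```

```text
the job is handed in; nothing more can be done
None
```

The ring stopped for good at the second cone, so its bore is 48.5 mm. I pressed it there with about 11.6 N (roughly 9 mm of give, judged from the wrist force), left it home at about 91–92 mm from the tip, and set the index at the two-dot mark; the job is handed in and no verdict was returned.

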